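# Clamp the limestone with the ratchet-lever hold-down

### The arm

A 6-joint arm with a two-finger parallel gripper is mounted at the origin on the work surface. World frame = base frame: x ahead of the robot, y to its left, z up, the work surface at z = 0. Lengths are in m, angles in rad, forces in N, time in s.
With the tool pointing down it reaches from about 0.275 to 0.825 m from the base axis. Payload 5.2 kg.
Tool frame: the origin (TCP) lies at the centre of the arm's flange, where the gripper is bolted on; the fingertips stand 186 mm ahead of it and the grasp point (between the pads) lies 167 mm ahead of it (manip.grasp_offset is the distance from the TCP to the grasp point, in m); z points along the fingers, y is the line along which they close (so a half turn about z gives the same grasp; the last joint's range is limited). The gripper opens to 93 mm and grips with 3 to 60 N. Pads are 15 mm wide; open, the fingers measure 128 mm over their backs; the gripper's body (75 mm by 188 mm) begins 65 mm behind the grasp point.
Start: joints at [0.944, 0.259, 1.535, -0, 1.348, -0.203], TCP at [0.226, 0.501, 0.405] pointing down, gripper open.
Joint ranges: [-3.14, 3.14], [-0.91, 2.08], [0.19, 2.58], [-1.22, 4.36], [0.22, 2.71], [-3.12, 3.12]. Speed limits (rad/s): [2.57, 2.57, 3.14, 3.14, 3.14, 3.14].

### API

Orientations are given as a unit quaternion [x, y, z, w].
In Python, from bench import manip gives the robot as it stands. The module is installed in compiled form; this text tells all that it offers.
- The arm moves only by the tool servo_tool, never from a script. Its argument "rows" is a list that holds one entry, the list of rows, each a list of 7 numbers: the shift along the tool's x, y, z in mm, then the turn, a rotation vector about the tool's x, y, z in rad, then the opening, from -1 (shut) to 1 (fully open), so that 0 is half open. A call has 1 to 8 rows; each row is the pose to reach, as a shift and turn from the pose commanded when the call began, along the tool's axes at that moment; what a row does not reach only later rows make up. A row lasts 1/8 s, in which the tool goes at most 62.5 mm and 10.7 degrees, less where a joint would pass 70% of its speed; a pose out of reach is approached as far as the arm can. A call with a gripper value outside its range is refused whole. The fingers move at their own pace and stop on an object; the grip force is fixed at half the most. Time passes only in rows, so rows that repeat a pose let the fingers close. It gives the time, the measured TCP pose, the force, the opening and the grip force at its end, in the units of the state.
- manip.observe(): the state, without advancing time (a new reading comes with each control period).
- manip.snapshot(name): name is "scene" or "top" or "wrist"; returns a dict with "frame" (400x640x3 uint8, blue, green, red), "range_z" (400x640 float32, m along the optical axis (not along the pixel's ray), 0 where there is no reading), "mtx" (3x3 intrinsics, pixels), "pose" (4x4, takes a point from camera to world coordinates); the wrist camera has in their place "T_tool_cam" (4x4, takes a point from camera to tool coordinates, whose origin is the TCP and whose axes are the flange's). Camera axes: x right, y down, z forward; pixel columns grow to the right and rows downward; lengths in m; the calibration is good to about 2 mm. A picture is of the moment at which its call begins: read the wrist's pose just before it.
- manip.hand_in(): hands the job in; it is judged then, once.
The state is a dict: "time_s": time; "q": joint angles; "joint_vel": joint speeds; "joint_efforts": joint torques, N m; "position": TCP position; "ee_rot": TCP orientation; "contact_force": force on the tool from outside, world axes, zero at the start; "ft_torque": the same for the moment, N m; "opening": finger opening in m; "grasp_force": force on a finger pad.
Only numpy, scipy, OpenCV 4.12 (cv2) and the standard library are available. Lean on these libraries where they do the work, as an engineer would, in place of code of your own. Each camera call takes 0.05 s, during which the arm holds its last target. There are 200 camera calls.

### The job

The hold-down clamp over the limestone block has just been wound up, so its ratchet is still set to loosen: first flip the small reversing lever on the ratchet head over to tightening, its clockwise side, without turning the screw. Then work the handle back and forth, tightening clockwise in as many strokes as it takes, until the pad grips the stone firmly, which is when the pull at the middle of the grip has risen by about 4 N over what the screw takes running free. The stone is soft and bruises at a rise of about 6 N, so do not overtighten; never wind the screw up, leave the other things on the bench where they are, and let go at the end with the lever still at tightening.

Things in the scene. Friction and masses are not known exactly. Their poses are not given: they have to be found in the camera images.
- head_top (a point): Top of the steel ratchet head on the vertical screw axis, 202 mm above the bench at the start. Head 66 mm across, 24 mm thick. Screw, head, handle and pad sink together as the screw turns clockwise seen from above: 10 mm per full turn, self-locking. Set to tighten, the handle drives the screw clockwise and runs free counterclockwise; set to loosen, the reverse.
- handle (a joint): Angle of the ratchet handle about the screw axis, rad, growing clockwise seen from above; at 0 it points along -y of clamp (robot's right at clamp yaw 0). Range -1.8 to 1.8; starts between -0.5 and 0.6; stays where left (drag 0.3 Nm, about 1.9 N at grip_mid). The wheel has 24 teeth: after each reversal up to 0.27 rad is lost before the pawl bites.
- grip_mid (a point): Middle of the handle's level, round black grip (25 mm diameter, 100 mm long, 28 mm collars at its ends), on its centre line, 158 mm from the screw axis, 12 mm below head_top; free from above and both sides. Moving pull here: about 9 N while the screw runs free (less when read at rest); once the pad meets the stone it rises 1.0 N per 0.1 rad, moving or at rest: below +2 slack, +4 right, +6 bruised.
- pawl (a joint): Reversing lever, rad, growing clockwise seen from above: 0 = loosening (the start, leaning to the counterclockwise side of the handle), 0.54 = tightening (clockwise side). Spring detent: about 3.3 N at the thumb peg, snaps over past 0.27. It rests at about 0.40 while the pawl's tip is on top of a tooth, and twitches between 0.40 and 0.54 while the handle goes back over the teeth.
- lever_tip (a point): Top centre of the lever's upright thumb peg (steel, 11 mm diameter, 18 mm tall), 21 mm above head_top. The lever, a flat bar 3 to 8 mm above the head, is pivoted on a vertical axis 42 mm from the screw axis towards the grip; the peg stands 34 mm outwards from the pivot, above the handle's shank, swinging 9 mm either side of the handle's line. Pushed past its end it carries the handle along.
- clamp: The clamp: frame origin on the screw axis at bench height, z up, x from the screw axis to the column (34 mm steel post 155 mm away, 170 mm high, with a bolted foot); fixed to the bench. Arm 30 mm high, its top 162 mm above the bench; the boss round the screw reaches 170 mm.
- pad: Round swivel pad under the screw, 52 mm diameter with a rubber face, origin at the centre of its face, 101 mm above the bench at the start, 1.5 to 4 mm clear of the stone.
- stone: Limestone block, 150 x 215 x 88 mm, origin under its centre, bedded on a thick black rubber mat beneath the pad; it does not move. Its top is rough: heights are good to a few mm only.
- chisel_flat: Loose steel stone chisel, 180 mm long, flat blade, on the mat on the robot's side of the stone; origin under its middle.
- chisel_point: Loose steel point chisel, 180 mm long, on the mat on the robot's side of the stone; origin under its middle.
- mallet: Round carver's mallet, head 72 mm diameter, 250 mm long overall, lying on the bench to the right.
- square: Steel square, 200 x 130 mm, 4 mm thick, lying on the bench to the right.
- brush: Dusting brush lying on the bench to the left.
- wedge: Wooden wedge, 100 mm long, on the bench to the left.
- offcut: Limestone offcut, 85 x 60 x 45 mm, on the bench to the left.
- bottle: Water bottle, 190 mm tall, standing on the bench to the right, far side.

How it is judged:
On the way, in this order (a step that is already met when the one before it is completed fails the run):
1. the reversing lever is flipped over to tightening while the screw has not yet been turned (pad within 1 mm of where it started) (value of joint pawl above 0.33 rad and distance of pad from where it was at the start of the episode below 0.001 m), for 0.2 s.
2. with the lever at tightening the screw is ratcheted down until the pad presses the stone with more than 200 N (value of joint pawl above 0.33 rad and contact force between pad and stone above 200 N), for 0.3 s.
At the end, for the whole second after the job is handed in: the pad presses the stone with 200 to 650 N (2 to 6 N more pull at the middle of the grip than running free), the reversing lever is still at tightening (past 0.33 rad), the handle is at rest and let go (all of step 2 and contact force between pad and stone below 650 N and velocity of joint handle between -0.05 and 0.05 rad/s); the robot touches nothing.
It fails at once if the stone is bruised by overtightening: the pad presses it with more than 650 N (over 6 N more pull at the grip than running free) (contact force between pad and stone above 650 N).
It fails at once if the screw is wound up: the pad rises more than 1 mm above where it started (height (world z) of pad above 0.102 m).
It fails at once if another thing on the bench is moved by more than 30 mm (distance of any of chisel_flat, chisel_point, mallet, square, brush, wedge, offcut, bottle from where it was at the start of the episode above 0.03 m).
It also fails if it takes over 72 s, if anything falls off the work surface, if the arm or the gripper's body presses on something with over 40 N, if the wrist force passes 120 N, or if a joint passes its speed limit or range.

## Working session

There is one attempt and no reset: what is moved stays moved. The work goes in short steps, Python scripts to look and compute and a tool call to move; the robot and the scene stay as the last step left them, time stands still between calls to the robot, and variables do not carry over. Pictures are saved under pics/ and viewed, at most 10 in all, crops included, and the job is handed in when it is done.

Besides the shell and the picture viewer there is one more tool, called in YAML: its name, and indented under it one key for each argument. servo_tool: Moves the arm, as the interface text tells. Its arguments: {"type":"object","properties":{"rows":{"type":"array","items":{"type":"array","items":{"type":"array","items":{"type":"number"}}}}},"required":["rows"]}

```bash
mkdir -p pics
cat > h.py <<'E'
from bench import manip
import numpy as np, cv2
from scipy.spatial.transform import Rotation as R
def snap(n):
    s=manip.observe(); d=manip.snapshot(n)
    if n=="wrist":
        T=np.eye(4);T[:3,:3]=R.from_quat(s["ee_rot"]).as_matrix();T[:3,3]=s["position"]
        d["pose"]=T@d["T_tool_cam"]
    return d
def cloud(d):
    z=d["range_z"];v,u=np.mgrid[:400,:640];K=d["mtx"]
    P=np.stack([(u-K[0,2])/K[0,0]*z,(v-K[1,2])/K[1,1]*z,z],-1)
    return P@d["pose"][:3,:3].T+d["pose"][:3,3]
def st():
    s=manip.observe()
    for k in("time_s","q","position","ee_rot","contact_force","ft_torque","opening","grasp_force"):print(k,np.round(s[k],4))
E
python3 - <<'E'
from h import *
st()
for n in("top","scene"):
    d=snap(n);cv2.imwrite(f"pics/{n}0.png",d["frame"]);np.savez(f"{n}0.npz",**{k:v for k,v in d.items()})
    P=cloud(d);m=(P[...,2]>.185)&(P[...,2]<.235)&(d["range_z"]>0)
    print(n,d["pose"].round(3).tolist(),m.sum())
    mm=cv2.connectedComponentsWithStats(m.astype(np.uint8));print(mm[2],mm[3].round(1))
    for i in range(1,mm[0]):
        if mm[2][i,4]>30: print(i,P[mm[1]==i].mean(0).round(3),P[mm[1]==i].min(0).round(3),P[mm[1]==i].max(0).round(3))
E
```

```text
time_s 0.0
q [ 0.9442  0.2593  1.5361 -0.      1.348  -0.2028]
position [0.226  0.5012 0.4039]
ee_rot [ 2.103e-01  9.776e-01 -8.000e-04 -4.000e-04]
contact_force [ 0.8533 -0.2049  0.3328]
ft_torque [0.0226 0.0003 0.0194]
opening 0.0928
grasp_force 0.0
top [[-0.0, -0.991, 0.137, 0.374], [-1.0, 0.002, 0.017, -0.025], [-0.017, -0.137, -0.99, 1.499], [0.0, 0.0, 0.0, 1.0]] 2954
[[     0      0    640    400 253046]
 [   487     84      7      7     33]
 [   452     86      6      6     22]
 [   504     86      6      6     24]
 [   418    149     11     11     92]
 [    60    160     12     62    360]
 [   265    174     87     32   1082]
 [   549    185     20    133   1111]
 [   102    312      5      3      7]
 [   103    317      2      3      4]
 [   288    371     59     29    219]] [[318.8 199.2]
 [490.4  86.8]
 [454.5  88.5]
 [506.5  88.1]
 [422.8 154. ]
 [ 64.1 190.2]
 [299.4 188.4]
 [559.4 251.6]
 [104.4 312.6]
 [103.2 318. ]
 [318.4 385.1]]
1 [ 0.886 -0.518  0.198] [ 0.88  -0.526  0.185] [ 0.894 -0.51   0.206]
4 [ 0.692 -0.321  0.19 ] [ 0.678 -0.336  0.185] [ 0.708 -0.307  0.19
[... 688 characters left out ...]
    10     70]
 [   210    301      6      5     25]
 [   173    305      6      8     35]
 [   155    311      6      6     22]] [[319.8 199.7]
 [301.5  92.1]
 [422.6 102.1]
 [449.9 105.2]
 [526.3 167.1]
 [118.2 198.1]
 [339.8 198.7]
 [239.  242.1]
 [212.6 302.8]
 [175.6 308.4]
 [157.7 313.4]]
1 [0.033 0.015 0.214] [-0.163 -0.094  0.185] [0.107 0.197 0.235]
4 [0.599 0.687 0.204] [0.499 0.678 0.185] [0.678 0.7   0.215]
5 [ 0.442 -0.677  0.208] [ 0.242 -0.69   0.186] [ 0.603 -0.667  0.22 ]
6 [0.599 0.022 0.201] [ 0.546 -0.117  0.185] [0.635 0.125 0.227]
7 [ 0.693 -0.321  0.19 ] [ 0.673 -0.335  0.185] [ 0.709 -0.306  0.196]
9 [ 0.886 -0.519  0.198] [ 0.874 -0.526  0.185] [ 0.893 -0.511  0.206]
```

View pics/top0.png

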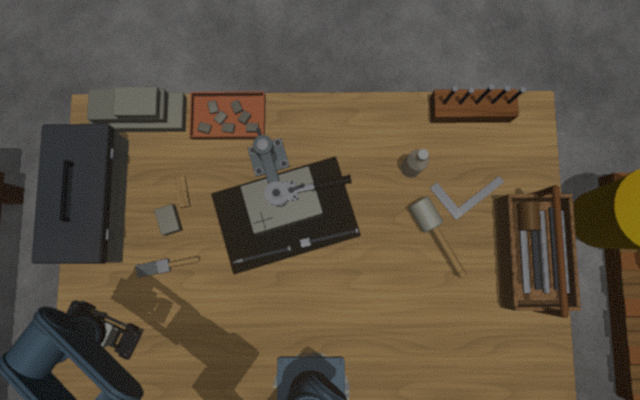

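View pics/scene0.png

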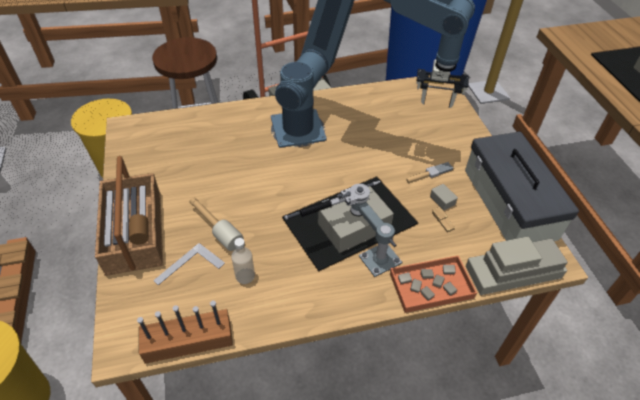

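The top view shows the ratchet head at about (278,193), the handle pointing right to its end at (350,180), and the column at (263,147). Next I'll get these positions in world coordinates.

Run:
```python
from h import *
for n in("top","scene"):
    d=dict(np.load(f"{n}0.npz"));P=cloud(d)
    z=P[...,2];box=(P[...,0]>.45)&(P[...,0]<.85)&(P[...,1]>-.2)&(P[...,1]<.2)
    h=box&(z>.197)&(z<.207); g=box&(z>.18)&(z<.21)&(d["frame"].max(-1)<60)
    q=P[h];print(n,"head",len(q))
    # fit circle of 33mm radius: maximise count
    g0=P[g];print("grip",len(g0),g0.mean(0).round(4),g0[:,2].max())
    best=max(((np.sum(np.hypot(q[:,0]-x,q[:,1]-y)<.034)-1.0*np.sum((abs(np.hypot(q[:,0]-x,q[:,1]-y)-.039)<.004)),x,y) for x in np.arange(.55,.65,.001) for y in np.arange(-.02,.09,.001)))
    print(best, (g0.mean(0)[:2]-best[1:]), np.linalg.norm(g0.mean(0)[:2]-best[1:]))
    peg=box&(z>.213)&(z<.23);print("peg",P[peg].round(4).tolist()[:40])
    c=box&(z>.16)&(z<.18)&(P[...,0]>.68);print("col",c.sum(),P[c].mean(0),P[c].min(0),P[c].max(0))
d=dict(np.load("top0.npz"));cv2.imwrite("pics/c0.png",cv2.resize(d["frame"][130:290,200:380],None,fx=4,fy=3.75))
d=dict(np.load("scene0.npz"));cv2.imwrite("pics/c1.png",cv2.resize(d["frame"][160:280,270:430],None,fx=5,fy=5,interpolation=2))
```

```text
top head 750
grip 317 [ 0.6097 -0.0603  0.1994] 0.20969683228462976
(np.float64(301.0), np.float64(0.5810000000000001), np.float64(0.08900000000000009)) [ 0.02867887 -0.14926584] 0.15199595294475385
peg [[0.6045, 0.0225, 0.2202], [0.6041, 0.0197, 0.222], [0.6037, 0.0168, 0.2245], [0.6017, 0.0252, 0.2198], [0.6017, 0.0225, 0.2202], [0.6012, 0.0196, 0.2229], [0.6009, 0.0168, 0.2243], [0.6001, 0.0282, 0.2133], [0.5979, 0.0223, 0.2256], [0.5992, 0.0198, 0.218], [0.5994, 0.0171, 0.2172], [0.5993, 0.0143, 0.2174], [0.5971, 0.0365, 0.2146], [0.5968, 0.0226, 0.2162], [0.5951, 0.0195, 0.226], [0.596, 0.0169, 0.2205], [0.5914, 0.053, 0.2156], [0.5914, 0.0364, 0.2149], [0.5891, 0.0974, 0.2131], [0.5886, 0.0943, 0.2161], [0.586, 0.0999, 0.215], [0.5863, 0.0973, 0.2135], [0.5862, 0.0917, 0.2137], [0.5859, 0.0861, 0.2152], [0.5835, 0.1, 0.2136], [0.5833, 0.0944, 0.2145], [0.5833, 0.0889, 0.2144], [0.5834, 0.0834, 0.2138], [0.5807, 0.1028, 0.2133], [0.5806, 0.0972, 0.2138], [0.5801, 0.0886, 0.217], [0.5773, 0.1024, 0.2171], [0.5779, 0.0972, 0.2134], [0.5773, 0.0914, 0.2167], [0.5778, 0.0889, 0.2135
[... 858 characters left out ...]
.5829, 0.0556, 0.2132], [0.5901, 0.084, 0.2143], [0.5894, 0.0571, 0.215], [0.5899, 0.0435, 0.214], [0.5908, 0.05, 0.2134], [0.5977, 0.0174, 0.2238], [0.5994, 0.0202, 0.225], [0.5973, 0.0243, 0.2218], [0.5943, 0.0422, 0.2142], [0.5955, 0.0521, 0.2131], [0.5986, 0.0545, 0.2159], [0.6006, 0.0167, 0.2224], [0.6034, 0.0192, 0.2248], [0.6062, 0.0217, 0.2272], [0.5964, 0.0316, 0.2141], [0.5963, 0.035, 0.2132], [0.6005, 0.0404, 0.2165], [0.5993, 0.0443, 0.2143], [0.6055, 0.0154, 0.2232], [0.6003, 0.0204, 0.2162], [0.6003, 0.0238, 0.2155], [0.6018, 0.0335, 0.2147], [0.6032, 0.0231, 0.214]]
col 265 [0.72510939 0.1339485  0.16815389] [0.68053894 0.10793926 0.16000265] [0.76088896 0.16448685 0.17872659]
```

View pics/c1.png

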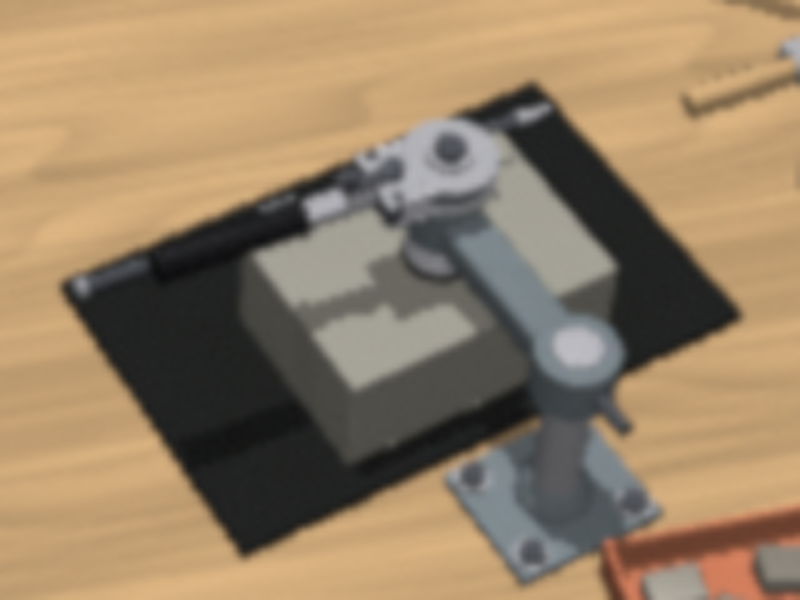

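servo_tool:
  rows:
    - [[0, 0, -50, 0, 0, 0.1, 0], [-54, -28, -50, 0, 0, 0.22, 0], [-108, -57, -50, 0, 0, 0.34, 0], [-162, -85, -50, 0, 0, 0.46, 0], [-216, -113, -50, 0, 0, 0.58, 0], [-270, -141, -50, 0, 0, 0.7, 0], [-324, -170, -50, 0, 0, 0.82, 0], [-378, -198, -50, 0, 0, 0.943, 0]]

```text
time_s: 1.1
position: [0.4901, 0.1636, 0.4545]
ee_rot: [0.633, 0.774, -0.0, -0.0]
contact_force: [0.4, 0.6, 1.0]
opening: 0.0469
grasp_force: 0.0
```

```bash
cat >> h.py <<'E'
def goto(x,y,z,psi):
    "shift in tool mm + turn about tool z from measured pose to TCP target, tool down, tool-y at angle psi"
    s=manip.observe();Rm=R.from_quat(s["ee_rot"])
    T=R.from_matrix(np.array([[-np.sin(psi),np.cos(psi),0],[np.cos(psi),np.sin(psi),0],[0,0,-1]]).T.reshape(3,3).T) if 0 else R.from_matrix(np.column_stack([[-np.sin(psi),np.cos(psi),0],[np.cos(psi),np.sin(psi),0],[0,0,-1]]))
    print("shift",(Rm.inv().apply(np.array([x,y,z])-s["position"])*1000).round(1),"turn",(Rm.inv()*T).as_rotvec().round(3))
E
python3 - <<'E'
from h import *
st();goto(.601,.021,.46,.204)
E
```

```text
time_s 1.1
q [ 1.0600e-01  1.6880e-01  1.5280e+00  2.0000e-04  1.4452e+00 -9.3800e-02]
position [0.4901 0.1636 0.4545]
ee_rot [ 6.331e-01  7.741e-01 -1.000e-04 -2.000e-04]
contact_force [0.3549 0.6309 0.9816]
ft_torque [-0.1007  0.001   0.0562]
opening 0.0469
grasp_force 0.0
shift [-161.8   80.4   -5.6] turn [-0.    -0.    -0.004]
```

servo_tool:
  rows:
    - [[-50, 25, -6, 0, 0, 0, 0], [-105, 52, -6, 0, 0, 0, 0], [-162, 80, -6, 0, 0, 0, 0], [-162, 80, -6, 0, 0, 0, 0], [-162, 80, -6, 0, 0, 0, 0]]

```text
time_s: 1.72
position: [0.6002, 0.023, 0.46]
ee_rot: [0.632, 0.775, -0.0, -0.001]
contact_force: [-0.3, 0.1, -0.6]
opening: 0.0464
grasp_force: 0.0
```

Run:
```python
from h import *
st()
d=snap("wrist");cv2.imwrite("pics/w1.png",d["frame"]);np.savez("w1.npz",**d)
print(d["T_tool_cam"].round(3).tolist())
P=cloud(d);z=P[...,2];box=(P[...,0]>.5)&(P[...,0]<.8)&(P[...,1]>-.2)&(P[...,1]<.2)
for a,b in((.2165,.228),(.198,.206),(.211,.2165)):
    m=(box&(z>a)&(z<b)).astype(np.uint8);c=cv2.connectedComponentsWithStats(m)
    for i in range(1,c[0]):
        if c[2][i,4]>40:
            q=P[c[1]==i];print(a,c[2][i],q.mean(0).round(4),q.min(0).round(4),q.max(0).round(4), cv2.minEnclosingCircle(q[:,:2].astype(np.float32)))
```

```text
time_s 1.725
q [-1.4730e-01  3.2300e-01  1.3128e+00  6.0000e-04  1.5078e+00 -3.5060e-01]
position [0.6002 0.023  0.46  ]
ee_rot [ 6.317e-01  7.752e-01 -3.000e-04 -1.000e-03]
contact_force [-0.2873  0.1098 -0.5668]
ft_torque [-0.0465  0.0662  0.0181]
opening 0.0464
grasp_force 0.0
[[-0.001, -0.96, -0.28, 0.077], [1.0, -0.001, 0.001, 0.002], [-0.001, -0.28, 0.96, 0.02], [0.0, 0.0, 0.0, 1.0]]
0.2165 [311 214  15  17 196] [0.6014 0.0199 0.2225] [0.5963 0.0139 0.2165] [0.607  0.0245 0.2252] ((0.6016669273376465, 0.018826190382242203), 0.005444697570055723)
0.198 [ 267   67   91  125 7132] [0.5841 0.0816 0.2023] [0.5492 0.031  0.1992] [0.6182 0.1248 0.206 ] ((0.5845676064491272, 0.07672139257192612), 0.048465583473443985)
0.198 [ 299  247   28   54 1224] [ 0.6073 -0.034   0.2015] [ 0.5923 -0.0618  0.198 ] [ 0.6218 -0.0099  0.2053] ((0.6081432104110718, -0.03585006669163704), 0.026601096615195274)
0.198 [300 335  25  22 469] [ 0.6214 -0.1049  0.2018] [ 0.6098 -0.1173  0.198 ] [ 0.6341 -0.0928  0.2052] ((0.6217208504676819, -0.1058553010225296), 0.014228969812393188)
0.211 [296 100  32  33 790] [0.5821 0.0921 0.2123] [0.5711 0.081  0.211 ] [0.5929 0.1029 0.2149] ((0.5820376873016357, 0.09196841716766357), 0.011002495884895325)
```

View pics/w1.png

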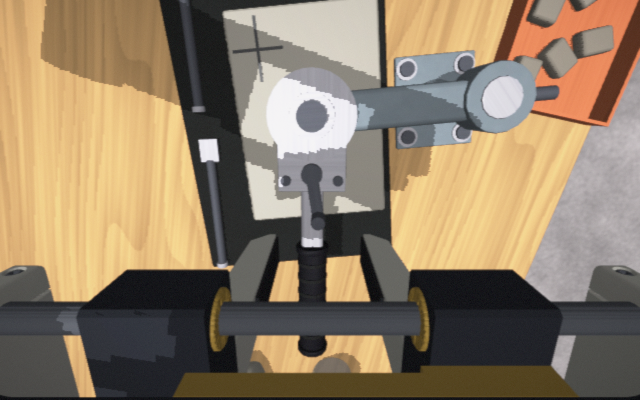

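The wrist view shows the head at (312,115), the peg at (318,222) on the counterclockwise side, and the grip running straight down between the fingers. The measured heights match the expected ones.

Run:
```python
from h import *
goto(.5971,.0184,.401,.197)
```

```text
shift [-4.8 -3.8 59.4] turn [-0.001 -0.001  0.008]
```

servo_tool:
  rows:
    - [[5, -4, 20, 0, 0, 0.007, 0], [5, -4, 40, 0, 0, 0.007, 0], [5, -4, 55, 0, 0, 0.007, 0], [5, -4, 59, 0, 0, 0.007, 0], [5, -4, 59, 0, 0, 0.007, 0]]

```text
time_s: 2.4
position: [0.5955, 0.0275, 0.4021]
ee_rot: [0.634, 0.773, 0.0, 0.0]
contact_force: [0.4, -0.7, 0.4]
opening: 0.0468
grasp_force: 0.0
```

Run:
```python
from h import *
st();goto(.5971,.0184,.401,.197)
```

```text
time_s 2.4
q [-0.1408  0.3429  1.4243  0.      1.3741 -0.3384]
position [0.5955 0.0275 0.4021]
ee_rot [6.339e-01 7.734e-01 1.000e-04 1.000e-04]
contact_force [ 0.3979 -0.6523  0.4257]
ft_torque [-0.0482  0.0032  0.0717]
opening 0.0468
grasp_force 0.0
shift [-9.3 -0.2  1.1] turn [0.    0.    0.001]
```

servo_tool:
  rows:
    - [[-9, 0, 1, 0, 0, 0, 0], [-9, -5, 1, 0, 0, 0, 0], [-9, -11, 1, 0, 0, 0, 0], [-9, -16, 1, 0, 0, 0, 0], [-9, -19, 1, 0, 0, 0, 0], [-9, -22, 1, 0, 0, 0, 0], [-9, -22, 1, 0, 0, 0, 0]]

```text
time_s: 3.28
position: [0.5753, 0.0141, 0.4008]
ee_rot: [0.634, 0.773, -0.0, -0.0]
contact_force: [0.1, 0.0, 0.9]
opening: 0.0464
grasp_force: 0.0
```

```bash
cat >> h.py <<'E'
def look(name):
    st();d=snap("wrist");cv2.imwrite(f"pics/{name}.png",d["frame"]);P=cloud(d);z=P[...,2]
    box=(P[...,0]>.35)&(P[...,0]<.8)&(P[...,1]>-.2)&(P[...,1]<.2)
    for a,b in((.2165,.228),(.211,.2165),(.198,.206)):
        m=(box&(z>a)&(z<b)).astype(np.uint8);c=cv2.connectedComponentsWithStats(m)
        for i in range(1,c[0]):
            if c[2][i,4]>60: print(a,c[2][i],P[c[1]==i].mean(0).round(4))
E
python3 -c "
from h import *
look('w2')"
```

```text
time_s 3.275
q [-1.6940e-01  3.0720e-01  1.4784e+00  1.0000e-04  1.3568e+00 -3.6650e-01]
position [0.5753 0.0141 0.4008]
ee_rot [ 6.341e-01  7.732e-01 -1.000e-04 -4.000e-04]
contact_force [0.1034 0.0383 0.9214]
ft_torque [-0.0569  0.071  -0.041 ]
opening 0.0464
grasp_force 0.0
0.2165 [249 235  30  35 269] [0.5491 0.0147 0.2227]
0.2165 [342 235  49  35 610] [0.5979 0.0214 0.2226]
0.211 [ 337   89   43   44 1452] [0.5819 0.092  0.2123]
0.211 [341 233  19  17  77] [0.5928 0.0212 0.2136]
0.198 [  296    44   121   166 12393] [0.5835 0.0823 0.2023]
0.198 [332 280  35  21 627] [ 0.6031 -0.0171  0.2016]
0.198 [ 333  335   31   38 1063] [ 0.613  -0.0657  0.2015]
```

View pics/w2.png

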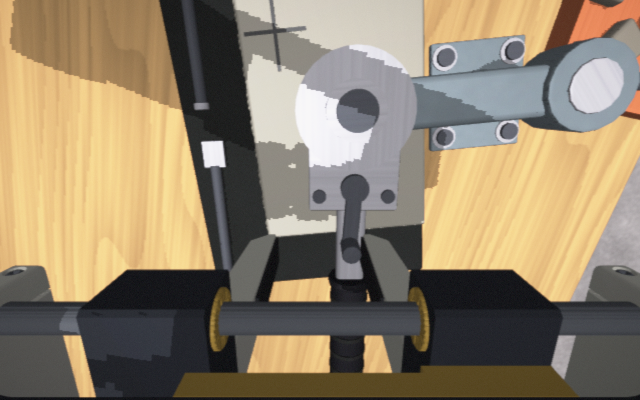

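The peg at (351,255) now sits about on the handle's line, so it is at mid-throw. I'll push further.

servo_tool:
  rows:
    - [[0, -3, 0, 0, 0, 0, 0], [0, -6, 0, 0, 0, 0, 0], [0, -6, 0, 0, 0, 0, 0]]

```text
time_s: 3.7
position: [0.5696, 0.0128, 0.4007]
ee_rot: [0.634, 0.773, -0.0, -0.0]
contact_force: [0.8, 0.6, 0.7]
opening: 0.0464
grasp_force: 0.0
```

```bash
python3 -c "
from h import *
look('w3')
f=cv2.imread('pics/w3.png');cv2.imwrite('pics/w3c.png',cv2.resize(f[60:360,230:490],None,fx=2,fy=2))"
```

```text
time_s 3.7
q [-0.1732  0.2967  1.493   0.      1.3521 -0.3702]
position [0.5696 0.0128 0.4007]
ee_rot [ 6.341e-01  7.732e-01 -1.000e-04 -1.000e-04]
contact_force [0.7774 0.6288 0.6989]
ft_torque [-0.0903  0.0713 -0.0459]
opening 0.0464
grasp_force 0.0
0.2165 [249 235  30  35 269] [0.5434 0.0134 0.2228]
0.2165 [360 235  31  35 269] [0.5972 0.024  0.2226]
0.2165 [340 239  20  23 349] [0.587  0.0182 0.2224]
0.211 [ 348   88   43   45 1469] [0.5818 0.0921 0.2123]
0.211 [339 236  19  13  77] [0.5857 0.0205 0.2138]
0.198 [  306    44   122   166 12496] [0.5835 0.0824 0.2023]
0.198 [341 280  29  21 501] [ 0.6009 -0.0178  0.2018]
0.198 [ 340  335   33   38 1054] [ 0.6129 -0.0659  0.2014]
```

View pics/w3c.png

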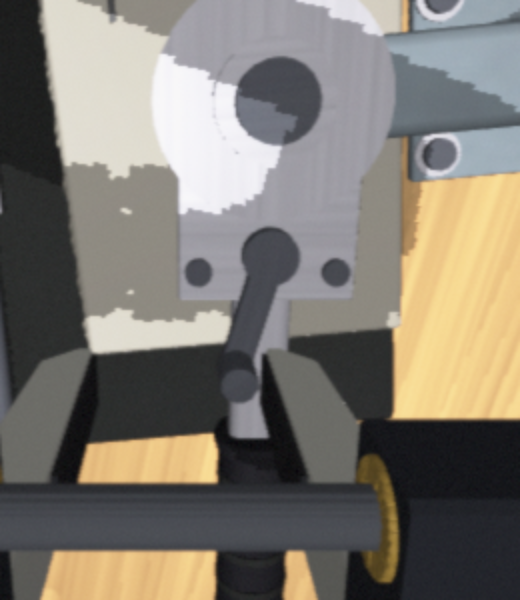

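The lever has snapped over: the peg is now about 10 mm to the clockwise side, the handle hasn't moved, and no force is left on the tool. Next I'll back off, lift, and straddle the grip.

servo_tool:
  rows:
    - [[0, 13, 0, 0, 0, 0, 0], [0, 26, 0, 0, 0, 0, 0], [0, 26, -20, 0, 0, 0, 0], [-20, 26, -40, 0, 0, 0, -0.2], [-60, 26, -40, 0, 0, 0, -0.2], [-80, 26, -40, 0, 0, 0, -0.2], [-80, 26, -40, 0, 0, 0, -0.2]]

```text
time_s: 4.62
position: [0.6115, -0.0617, 0.4399]
ee_rot: [0.635, 0.773, -0.0, -0.001]
contact_force: [-0.7, 0.7, 0.0]
opening: 0.0373
grasp_force: 0.0
```

```bash
python3 -c "
from h import *
st();goto(.6125,-.0632,.357,.192)"
```

```text
time_s 4.625
q [-2.8190e-01  3.5720e-01  1.3120e+00  3.0000e-04  1.4738e+00 -4.7670e-01]
position [ 0.6115 -0.0617  0.4399]
ee_rot [ 6.350e-01  7.725e-01 -1.000e-04 -7.000e-04]
contact_force [-0.7455  0.7043  0.0319]
ft_torque [-0.0353  0.0426 -0.0408]
opening 0.0373
grasp_force 0.0
shift [-1.8  0.8 82.9] turn [-0.001 -0.001  0.003]
```

servo_tool:
  rows:
    - [[-2, 1, 30, 0, 0, 0, -0.2], [-2, 1, 60, 0, 0, 0, -0.2], [-2, 1, 80, 0, 0, 0, -0.2], [-2, 1, 83, 0, 0, 0, -0.2], [-2, -3, 83, 0, 0, 0, -0.2], [-2, -5, 83, 0, 0, 0, -0.2], [-2, -5, 83, 0, 0, 0, -0.2]]

```text
time_s: 5.5
position: [0.6064, -0.0635, 0.3588]
ee_rot: [0.634, 0.773, 0.0, 0.001]
contact_force: [-0.4, 1.0, 0.1]
opening: 0.0375
grasp_force: 0.0
```

```bash
cat >> h.py <<'E'
A=np.array([.5823,.0920])
def han():
    "tool polar position about A, tangential force (against CW), torque"
    s=manip.observe();p=s["position"][:2]-A;phi=np.arctan2(p[1],p[0]);r=np.hypot(*p)
    psi=(R.from_quat(s["ee_rot"]).apply([0,1,0]));ps=np.arctan2(psi[1],psi[0])
    t=np.array([-np.sin(phi),np.cos(phi)]);f=np.array(s["contact_force"])
    lat=p@np.array([np.cos(ps),np.sin(ps)])
    print("t %.2f phi %.3f handle phi(tool yaw) %.3f r %.4f lat %.4f z %.4f Ftan %.2f Frad %.2f Fz %.2f op %.4f"%(s["time_s"],phi,ps-np.pi/2,r,lat,s["position"][2],f[:2]@t,f[:2]@p/r,f[2],s["opening"]))
def arc(s,ths,dz0=0,op=-0.2,r=158):
    for t in ths: print([round(r-r*np.cos(t)+s*np.sin(t)),round(s-r*np.sin(t)-s*np.cos(t)),round(1.6*t+dz0,1),0,0,round(t,3),op],end=", ")
    print()
E
python3 -c "
from h import *
han();arc(6,np.arange(1,9)*.08);arc(6,np.arange(1,9)*.04);arc(-6,-np.arange(1,9)*.15)"
```

```text
t 5.50 phi -1.417 handle phi(tool yaw) -1.374 r 0.1574 lat -0.0067 z 0.3588 Ftan -0.28 Frad -1.01 Fz 0.13 op 0.0375
[1, -13, np.float64(0.1), 0, 0, np.float64(0.08), -0.2], [3, -25, np.float64(0.3), 0, 0, np.float64(0.16), -0.2], [6, -37, np.float64(0.4), 0, 0, np.float64(0.24), -0.2], [10, -49, np.float64(0.5), 0, 0, np.float64(0.32), -0.2], [15, -61, np.float64(0.6), 0, 0, np.float64(0.4), -0.2], [21, -72, np.float64(0.8), 0, 0, np.float64(0.48), -0.2], [27, -83, np.float64(0.9), 0, 0, np.float64(0.56), -0.2], [35, -93, np.float64(1.0), 0, 0, np.float64(0.64), -0.2], 
[0, -6, np.float64(0.1), 0, 0, np.float64(0.04), -0.2], [1, -13, np.float64(0.1), 0, 0, np.float64(0.08), -0.2], [2, -19, np.float64(0.2), 0, 0, np.float64(0.12), -0.2], [3, -25, np.float64(0.3), 0, 0, np.float64(0.16), -0.2], [4, -31, np.float64(0.3), 0, 0, np.float64(0.2), -0.2], [6, -37, np.float64(0.4), 0, 0, np.float64(0.24), -0.2], [8, -43, np.float64(0.4), 0, 0, np.float64(0.28), -0.2], [10, -49, np.float64(0.5), 0, 0, np.float64(0.32), -0.2], 
[3, 24, np.float64(-0.2), 0, 0, np.float64(-0.15), -0.2], [9, 46, np.float64(-0.5), 0, 0, np.float64(-0.3), -0.2], [18, 68, np.float64(-0.7), 0, 0, np.float64(-0.45), -0.2], [31, 88, np.float64(-1.0), 0, 0, np.float64(-0.6), -0.2], [46, 106, np.float64(-1.2), 0, 0, np.float64(-0.75), -0.2], [64, 121, np.float64(-1.4), 0, 0, np.float64(-0.9), -0.2], [85, 134, np.float64(-1.7), 0, 0, np.float64(-1.05), -0.2], [106, 143, np.float64(-1.9), 0, 0, np.float64(-1.2), -0.2],
```

servo_tool:
  rows:
    - [[1, -13, 0, 0, 0, 0.08, -0.2], [3, -25, 0, 0, 0, 0.16, -0.2], [6, -37, 0, 0, 0, 0.24, -0.2], [10, -49, 0.5, 0, 0, 0.32, -0.2], [15, -61, 0.6, 0, 0, 0.4, -0.2], [20, -69, 0.8, 0, 0, 0.46, -0.2], [23, -75, 0.9, 0, 0, 0.5, -0.2], [26, -80, 0.9, 0, 0, 0.54, -0.2]]

```text
time_s: 6.5
position: [0.5246, -0.0552, 0.3583]
ee_rot: [0.818, 0.575, 0.002, 0.004]
contact_force: [8.1, -5.7, -3.5]
opening: 0.0374
grasp_force: 4.4
```

```bash
python3 -c "
from h import *
han();goto(.58,.0,.35,.2)"
```

```text
t 6.50 phi -1.945 handle phi(tool yaw) -1.916 r 0.1581 lat -0.0045 z 0.3583 Ftan 9.61 Frad 2.36 Fz -3.49 op 0.0374
shift [70.7 33.4  8.5] turn [ 0.008  0.004 -0.545]
```

servo_tool:
  rows:
    - [[0, -6, 0, 0, 0, 0.04, -0.2], [1, -13, 0, 0, 0, 0.08, -0.2], [2, -19, 0, 0, 0, 0.12, -0.2], [3, -25, 0.3, 0, 0, 0.16, -0.2], [4, -31, 0.3, 0, 0, 0.2, -0.2], [6, -37, 0.4, 0, 0, 0.24, -0.2]]

```text
time_s: 7.25
position: [0.4915, -0.0378, 0.3579]
ee_rot: [0.881, 0.473, 0.001, 0.004]
contact_force: [4.2, -10.7, -1.7]
opening: 0.0374
grasp_force: 4.5
```

```bash
python3 -c "
from h import *
han()"
```

```text
t 7.25 phi -2.182 handle phi(tool yaw) -2.156 r 0.1584 lat -0.0041 z 0.3579 Ftan 9.62 Frad 6.34 Fz -1.66 op 0.0374
```

servo_tool:
  rows:
    - [[0, -6, 0, 0, 0, 0.04, -0.2], [1, -13, 0, 0, 0, 0.08, -0.2], [2, -19, 0, 0, 0, 0.12, -0.2], [3, -25, 0.3, 0, 0, 0.16, -0.2]]

```text
time_s: 7.75
position: [0.4719, -0.0216, 0.3575]
ee_rot: [0.916, 0.401, 0.001, 0.004]
contact_force: [2.9, -11.1, 0.2]
opening: 0.0374
grasp_force: 4.5
```

```bash
python3 -c "
from h import *
han()"
```

```text
t 7.75 phi -2.342 handle phi(tool yaw) -2.316 r 0.1584 lat -0.0042 z 0.3575 Ftan 9.78 Frad 5.94 Fz 0.16 op 0.0374
```

servo_tool:
  rows:
    - [[-1, -6, 0.1, 0, 0, 0.04, -0.2], [0, -13, 0.2, 0, 0, 0.08, -0.2], [1, -19, 0.2, 0, 0, 0.12, -0.2], [2, -25, 0.3, 0, 0, 0.16, -0.2]]

```text
time_s: 8.25
position: [0.4547, -0.0029, 0.3572]
ee_rot: [0.945, 0.327, 0.001, 0.004]
contact_force: [2.4, -10.3, 0.4]
opening: 0.0374
grasp_force: 4.5
```

```bash
python3 -c "
from h import *
han()"
```

```text
t 8.25 phi -2.502 handle phi(tool yaw) -2.475 r 0.1590 lat -0.0043 z 0.3572 Ftan 9.67 Frad 4.26 Fz 0.39 op 0.0374
```

servo_tool:
  rows:
    - [[0, -6, 0.1, 0, 0, 0.04, -0.2], [1, -13, 0.2, 0, 0, 0.08, -0.2], [2, -19, 0.2, 0, 0, 0.12, -0.2], [3, -25, 0.3, 0, 0, 0.16, -0.2]]

```text
time_s: 8.75
position: [0.4411, 0.0186, 0.3568]
ee_rot: [0.968, 0.25, 0.0, 0.003]
contact_force: [-0.4, -10.8, 3.2]
opening: 0.0373
grasp_force: 4.6
```

```bash
python3 -c "
from h import *
han()"
```

```text
t 8.75 phi -2.662 handle phi(tool yaw) -2.635 r 0.1591 lat -0.0043 z 0.3568 Ftan 9.39 Frad 5.35 Fz 3.24 op 0.0373
```

servo_tool:
  rows:
    - [[-1, -6, 0.1, 0, 0, 0.04, -0.2], [0, -13, 0.2, 0, 0, 0.08, -0.2], [1, -19, 0.2, 0, 0, 0.12, -0.2], [2, -25, 0.3, 0, 0, 0.16, -0.2]]

```text
time_s: 9.25
position: [0.4308, 0.0415, 0.3567]
ee_rot: [0.985, 0.172, 0.001, 0.003]
contact_force: [-1.2, -12.1, 3.8]
opening: 0.0372
grasp_force: 5.0
```

```bash
python3 -c "
from h import *
han()"
```

```text
t 9.25 phi -2.820 handle phi(tool yaw) -2.795 r 0.1597 lat -0.0040 z 0.3567 Ftan 11.13 Frad 5.02 Fz 3.81 op 0.0372
```

servo_tool:
  rows:
    - [[0, -6, 0.1, 0, 0, 0.04, -0.2], [1, -13, 0.2, 0, 0, 0.08, -0.2], [2, -19, 0.2, 0, 0, 0.12, -0.2]]

```text
time_s: 9.62
position: [0.426, 0.0601, 0.3565]
ee_rot: [0.994, 0.113, 0.001, 0.003]
contact_force: [-2.6, -12.2, 4.6]
opening: 0.0374
grasp_force: 5.5
```

```bash
python3 -c "
from h import *
han();st()"
```

```text
t 9.62 phi -2.940 handle phi(tool yaw) -2.915 r 0.1596 lat -0.0041 z 0.3565 Ftan 11.47 Frad 4.95 Fz 4.58 op 0.0374
time_s 9.625
q [-0.1177  0.0826  1.8767 -0.0065  1.1794  1.2289]
position [0.426  0.0601 0.3565]
ee_rot [9.936e-01 1.131e-01 7.000e-04 3.200e-03]
contact_force [ -2.5535 -12.2318   4.5817]
ft_torque [-2.0602  0.4924 -0.0869]
opening 0.0374
grasp_force 5.458
```

servo_tool:
  rows:
    - [[-1, -6, 0.1, 0, 0, 0.04, -0.2], [0, -13, 0.2, 0, 0, 0.08, -0.2]]

```text
time_s: 9.88
position: [0.4234, 0.0728, 0.3564]
ee_rot: [0.997, 0.073, 0.001, 0.003]
contact_force: [-0.7, -11.9, 5.1]
opening: 0.0377
grasp_force: 5.7
```

```bash
python3 -c "
from h import *
han();print(manip.observe()['grasp_force'])"
```

```text
t 9.88 phi -3.021 handle phi(tool yaw) -2.995 r 0.1601 lat -0.0042 z 0.3564 Ftan 11.72 Frad 2.14 Fz 5.10 op 0.0377
5.688430666923523
```

servo_tool:
  rows:
    - [[0, -6, 0.1, 0, 0, 0.04, -0.2]]

```text
time_s: 10.0
position: [0.4226, 0.0788, 0.3564]
ee_rot: [0.999, 0.053, 0.002, 0.003]
contact_force: [-0.5, -11.5, 5.2]
opening: 0.0374
grasp_force: 5.7
```

```bash
python3 -c "
from h import *
han();print(manip.observe()['grasp_force'])"
```

```text
t 10.00 phi -3.059 handle phi(tool yaw) -3.035 r 0.1602 lat -0.0039 z 0.3564 Ftan 11.37 Frad 1.47 Fz 5.17 op 0.0374
5.7057443261146545
```

The pull began rising near φ ≈ -2.66, and the handle is now at φ = -3.035, so the pad is about 0.37 rad past contact. That is a rise of about 3.7 N, inside the 2–6 N window. I'll let go.

servo_tool:
  rows:
    - [[0, 3, 0, 0, 0, 0, -0.2], [0, 6, 0, 0, 0, 0, -0.2], [0, 6, 0, 0, 0, 0, -0.1], [0, 6, -20, 0, 0, 0, -0.1], [0, 6, -50, 0, 0, 0, -0.1], [0, 6, -90, 0, 0, 0, -0.1], [0, 6, -100, 0, 0, 0, -0.1], [0, 6, -100, 0, 0, 0, -0.1]]

```text
time_s: 11.0
position: [0.4223, 0.0748, 0.4544]
ee_rot: [0.999, 0.054, -0.0, -0.0]
contact_force: [0.1, -0.2, -0.5]
opening: 0.0417
grasp_force: 0.0
```

```bash
python3 -c "
from h import *
look('w4');han()
d=snap('scene');np.savez('scene1.npz',**d)
for n in('scene0','scene1'):
    e=dict(np.load(n+'.npz'));P=cloud(e);z=P[...,2];m=(np.hypot(P[...,0]-A[0],P[...,1]-A[1])<.03)&(z>.195)&(z<.207);print(np.median(z[m]))
"
```

```text
time_s 11.0
q [-8.6300e-02  2.8000e-03  1.7125e+00  6.0000e-04  1.4264e+00  1.3765e+00]
position [0.4223 0.0748 0.4544]
ee_rot [ 9.985e-01  5.400e-02 -0.000e+00 -3.000e-04]
contact_force [ 0.1036 -0.2107 -0.5347]
ft_torque [-0.0184  0.1496  0.007 ]
opening 0.0417
grasp_force 0.0
0.2165 [308  90  17  18 232] [0.5067 0.0853 0.2211]
0.198 [ 273    0   92   76 4911] [0.5493 0.0856 0.2004]
0.198 [ 320  142   36  131 2637] [0.4294 0.0597 0.1999]
t 11.05 phi -3.034 handle phi(tool yaw) -3.034 r 0.1611 lat -0.0001 z 0.4536 Ftan -0.09 Frad 0.25 Fz -1.53 op 0.0419
0.20269134989040616
0.20149947079520913
```

View pics/w4.png

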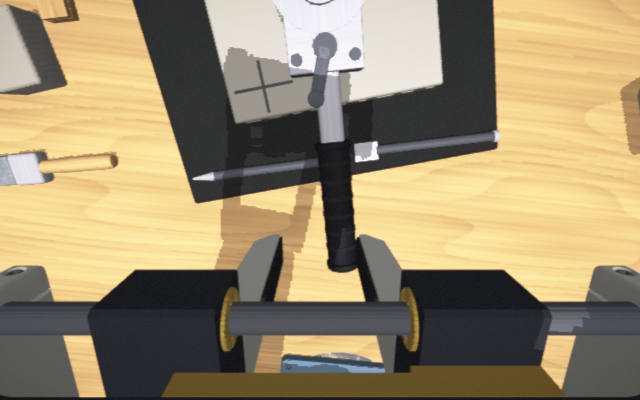

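In this view the lever is on the clockwise side (peg at 316,98), but the grip at (337,200) sits about 14 mm counterclockwise of the tool. The handle has come back by about 0.09 rad since release, so I'll fit its angle and push again to check the tension.

```bash
python3 -c "
from h import *
d=snap('wrist');P=cloud(d);z=P[...,2]
r=np.hypot(P[...,0]-A[0],P[...,1]-A[1])
m=(r>.115)&(r<.2)&(z>.194)&(z<.206)&(P[...,0]<.5)
q=P[m][:,:2].astype(np.float32);l=cv2.fitLine(q,2,0,.01,.01).ravel();print(len(q),l,np.arctan2(l[1],l[0]))
c=q.mean(0)-A;print('phi',np.arctan2(c[1],c[0]))
ph=np.arctan2(c[1],c[0]);goto(*(A+.158*np.array([np.cos(ph),np.sin(ph)])),.357,ph+np.pi/2)
"
```

```text
2904 [0.9788881  0.20439681 0.43033192 0.05996143] 0.20584747
phi -2.9338112279804642
shift [ 4.2 15.9 96.1] turn [-0.001  0.003 -0.1  ]
```

servo_tool:
  rows:
    - [[4, 16, 0, 0, 0, -0.1, -0.2], [4, 16, 50, 0, 0, -0.1, -0.2], [4, 16, 85, 0, 0, -0.1, -0.2], [4, 16, 96, 0, 0, -0.1, -0.2], [4, 16, 96, 0, 0, -0.1, -0.2], [4, 13, 96, 0, 0, -0.1, -0.2], [4, 10, 96, 0, 0, -0.1, -0.2], [4, 10, 96, 0, 0, -0.1, -0.2]]

```text
time_s: 12.15
position: [0.4277, 0.0653, 0.3595]
ee_rot: [0.995, 0.104, 0.001, 0.0]
contact_force: [-0.4, 0.9, 0.4]
opening: 0.0374
grasp_force: 0.0
```

```bash
python3 -c "
from h import *
han();print(manip.observe()['grasp_force'])"
```

```text
t 12.15 phi -2.971 handle phi(tool yaw) -2.933 r 0.1569 lat -0.0059 z 0.3595 Ftan -0.90 Frad 0.23 Fz 0.44 op 0.0374
0.0
```

servo_tool:
  rows:
    - [[0, -3, 0, 0, 0, 0.02, -0.2], [0, -6, 0, 0, 0, 0.04, -0.2]]

```text
time_s: 12.4
position: [0.4268, 0.0705, 0.3592]
ee_rot: [0.997, 0.083, 0.001, 0.001]
contact_force: [1.7, -5.1, -0.6]
opening: 0.0371
grasp_force: 2.8
```

```bash
python3 -c "
from h import *
han();print(manip.observe()['grasp_force'])"
```

```text
t 12.40 phi -3.004 handle phi(tool yaw) -2.975 r 0.1570 lat -0.0046 z 0.3592 Ftan 5.27 Frad -0.96 Fz -0.59 op 0.0371
2.813117578625679
```

servo_tool:
  rows:
    - [[0, -3, 0, 0, 0, 0.02, -0.2], [0, -6, 0, 0, 0, 0.04, -0.2]]

```text
time_s: 12.65
position: [0.4261, 0.0759, 0.3592]
ee_rot: [0.998, 0.063, 0.001, 0.002]
contact_force: [2.9, -8.6, -0.3]
opening: 0.0374
grasp_force: 4.7
```

```bash
python3 -c "
from h import *
han();print(manip.observe()['grasp_force'])"
```

```text
t 12.65 phi -3.039 handle phi(tool yaw) -3.015 r 0.1571 lat -0.0038 z 0.3592 Ftan 8.89 Frad -1.98 Fz -0.30 op 0.0374
4.675886034965515
```

servo_tool:
  rows:
    - [[0, -3, 0, 0, 0, 0.02, -0.2], [0, -3, 0, 0, 0, 0.02, -0.2]]

```text
time_s: 12.9
position: [0.4258, 0.0787, 0.3592]
ee_rot: [0.999, 0.054, 0.001, 0.002]
contact_force: [1.7, -8.6, 0.4]
opening: 0.0374
grasp_force: 4.7
```

```bash
python3 -c "
from h import *
han();print(manip.observe()['grasp_force'])"
```

```text
t 12.90 phi -3.057 handle phi(tool yaw) -3.034 r 0.1571 lat -0.0035 z 0.3592 Ftan 8.72 Frad -0.97 Fz 0.35 op 0.0374
4.6522606909275055
```

The handle winds up elastically by about 0.1 rad, and that explains the spring-back. The force readings put the rise at 2.2–3.8 N, so I'll ratchet back one or two teeth and add roughly 0.1 rad.

servo_tool:
  rows:
    - [[0, 12, 0, 0, 0, 0, -0.2], [1, 27, 0, 0, 0, -0.1, -0.2], [4, 43, 0, 0, 0, -0.2, -0.2], [9, 58, 0, 0, 0, -0.3, -0.2], [15, 73, 0, 0, 0, -0.4, -0.2], [22, 87, 0, 0, 0, -0.5, -0.2], [25, 91, 0, 0, 0, -0.53, -0.2], [25, 91, 0, 0, 0, -0.53, -0.2]]

```text
time_s: 13.9
position: [0.4595, -0.008, 0.3585]
ee_rot: [0.95, 0.313, -0.0, -0.0]
contact_force: [0.1, 0.0, 0.6]
opening: 0.0372
grasp_force: 0.0
```

```bash
python3 -c "
from h import *
han();print(manip.observe()['grasp_force'])"
```

```text
t 13.90 phi -2.458 handle phi(tool yaw) -2.506 r 0.1584 lat 0.0075 z 0.3585 Ftan 0.04 Frad -0.05 Fz 0.64 op 0.0372
0.0006224671415111516
```

servo_tool:
  rows:
    - [[0, -6, 0, 0, 0, 0, -0.2], [0, -12, 0, 0, 0, 0, -0.2], [0, -18, 0, 0, 0, 0.04, -0.2], [1, -25, 0, 0, 0, 0.08, -0.2], [2, -31, 0, 0, 0, 0.12, -0.2], [3, -37, 0, 0, 0, 0.16, -0.2]]

```text
time_s: 14.65
position: [0.4395, 0.0239, 0.3589]
ee_rot: [0.972, 0.236, -0.0, 0.001]
contact_force: [0.1, -2.0, 1.4]
opening: 0.0375
grasp_force: 1.0
```

```bash
python3 -c "
from h import *
han();print(manip.observe()['grasp_force'])"
```

```text
t 14.65 phi -2.696 handle phi(tool yaw) -2.665 r 0.1582 lat -0.0050 z 0.3589 Ftan 1.87 Frad 0.80 Fz 1.38 op 0.0375
0.9884773939847946
```

servo_tool:
  rows:
    - [[0, -6, 0, 0, 0, 0.04, -0.2], [1, -13, 0, 0, 0, 0.08, -0.2]]

```text
time_s: 14.9
position: [0.4347, 0.0351, 0.359]
ee_rot: [0.98, 0.197, 0.0, 0.002]
contact_force: [0.7, -9.2, -1.6]
opening: 0.0375
grasp_force: 4.6
```

```bash
python3 -c "
from h import *
han();print(manip.observe()['grasp_force'])"
```

```text
t 14.90 phi -2.773 handle phi(tool yaw) -2.745 r 0.1582 lat -0.0045 z 0.3590 Ftan 8.83 Frad 2.69 Fz -1.63 op 0.0375
4.56958070397377
```

servo_tool:
  rows:
    - [[0, -6, 0.1, 0, 0, 0.04, -0.2]]

```text
time_s: 15.02
position: [0.4328, 0.0401, 0.359]
ee_rot: [0.984, 0.178, 0.001, 0.003]
contact_force: [1.6, -10.8, -2.4]
opening: 0.0374
grasp_force: 5.8
```

```bash
python3 -c "
from h import *
han();print(manip.observe()['grasp_force'])"
```

```text
t 15.03 phi -2.808 handle phi(tool yaw) -2.784 r 0.1583 lat -0.0037 z 0.3590 Ftan 10.70 Frad 2.00 Fz -2.36 op 0.0374
5.752583742141724
```

servo_tool:
  rows:
    - [[0, -6, 0.1, 0, 0, 0.04, -0.2], [1, -13, 0.1, 0, 0, 0.08, -0.2]]

```text
time_s: 15.28
position: [0.4291, 0.0523, 0.3588]
ee_rot: [0.99, 0.138, 0.0, 0.003]
contact_force: [0.6, -12.4, -1.5]
opening: 0.0375
grasp_force: 6.1
```

```bash
python3 -c "
from h import *
han();print(manip.observe()['grasp_force'])"
```

```text
t 15.28 phi -2.888 handle phi(tool yaw) -2.865 r 0.1583 lat -0.0037 z 0.3588 Ftan 12.17 Frad 2.52 Fz -1.47 op 0.0375
6.094225198030472
```

The rise is now about 2.7 N from wrist force, 3.4 N from pad force and 4.6 N from angle past contact. All three are near the middle of the window, so I'll release here.

servo_tool:
  rows:
    - [[0, 3, 0, 0, 0, -0.02, -0.2], [0, 6, 0, 0, 0, -0.04, -0.2], [0, 12, 0, 0, 0, -0.06, -0.1], [0, 18, 0, 0, 0, -0.08, 0.2], [0, 18, -20, 0, 0, -0.08, 0.2], [0, 18, -50, 0, 0, -0.08, 0.2], [0, 18, -90, 0, 0, -0.08, 0.2], [0, 18, -90, 0, 0, -0.08, 0.2]]

```text
time_s: 16.27
position: [0.4345, 0.0362, 0.4514]
ee_rot: [0.984, 0.178, 0.003, 0.001]
contact_force: [-0.0, 0.6, -0.5]
opening: 0.0552
grasp_force: 0.0
```

```bash
python3 -c "
from h import *
look('w5');han()
d=snap('wrist');P=cloud(d);z=P[...,2]
r=np.hypot(P[...,0]-A[0],P[...,1]-A[1])
m=(r>.115)&(r<.2)&(z>.194)&(z<.206)&(P[...,0]<.5)
c=P[m][:,:2].mean(0)-A;print('phi',np.arctan2(c[1],c[0]))"
```

```text
time_s 16.275
q [-1.7390e-01  1.6200e-02  1.7063e+00  5.0000e-04  1.4129e+00  1.0386e+00]
position [0.4345 0.0362 0.4514]
ee_rot [9.840e-01 1.782e-01 3.000e-03 9.000e-04]
contact_force [-0.0291  0.6446 -0.477 ]
ft_torque [0.0046 0.1393 0.004 ]
opening 0.0552
grasp_force 0.0
0.2165 [296  96  17  18 233] [0.509  0.0724 0.2211]
0.198 [ 268    0   97   79 5514] [0.5532 0.0802 0.2005]
0.198 [ 306  149   30  131 2638] [0.4375 0.0337 0.1999]
t 16.32 phi -2.782 handle phi(tool yaw) -2.783 r 0.1584 lat 0.0002 z 0.4496 Ftan -0.12 Frad -0.74 Fz 0.78 op 0.0558
phi -2.7588293103651313
```

View pics/w5.png

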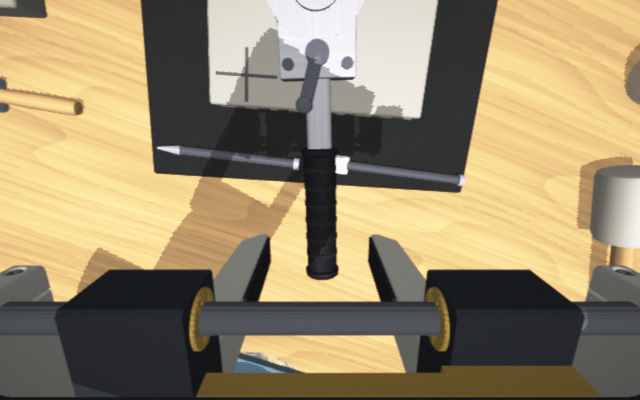

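The lever is still on the clockwise side (peg at 305,104), the grip is free between the open fingers, and the tool is clear of everything.

```bash
python3 -c "
from h import *
print(manip.hand_in())"
```

```text
the job is handed in; nothing more can be done
None
```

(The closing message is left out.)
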